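# Lock the slide sled into the reader with the ball-lock pin

### The job

Push the blue slide sled fully home into the slide reader's dock, then take the ball-lock pin from its slanted rest and, holding its red thumb button in, put it down through the lined-up holes of the dock and the sled until its flange sits on the dock; let go so that the button springs out and the balls lock. Then take hold of the pin again without pressing the button, tug it gently upwards to feel that it is locked, let it go, and leave everything else on the bench where it stands.

Things in the scene. Friction and masses are not known exactly. Their poses are not given: they have to be found in the camera images.
- dock: Slide reader's dock, fixed; origin at table height on the pin holes' axis; x = sled's inward travel, z up. Base plate x -180 to 45 mm, 124 wide, 6 thick. Aluminium clevis x -20 to 40, y +-22, top at z 54: two 8 mm cheeks (z 24-32, 46-54), the sled's tongue (z 34-44) slides between; below them free down to z 6. White housing x 80 to 190, 160 wide, 110 tall.
- dock_hole (a point): Centre of the vertical round through-hole, 13.5 mm in diameter, at the top face of the dock's upper cheek (54 mm above the table); axes as the dock's. The tongue and the lower cheek have like holes; all are in line when the sled is fully home.
- sled (a joint): Travel of the sled into the dock, m: 0 fully out, 0.050 fully home against a hard stop, holes in line. It starts 30 to 50 mm out, slides with about 3 N of friction (0.5 kg) and stays where it is left.
- sled_handle (a point): Centre of the robot-side face of the sled's upright black handle plate (64 mm wide, 40 mm tall, 44 to 84 mm above the table, 8 mm thick); x axis is the inward travel. Push this face to drive the sled in. The sled's blue deck behind it carries glass slides, top at 46 mm.
- pin_grip (a point): Ball-lock pin (about 0.15 kg): middle of its handle, on the axis; z along the pin, tip to handle end; y to the button side. Black handle 26 (x) by 24 (y) mm, z -26 to 19 mm. Red thumb button 12 x 22 mm, centred at this height, stands 5 mm out of the +y face (29 mm over both; 24 mm pressed flush). Starts leaning 30 degrees in the rest, handle end towards the robot's side.
- pin: The same pin; origin on its axis at the flange's underside, 30 mm below pin_grip, same axes. Flange 34 mm across, 4 thick. Shank 12 mm across, tapering from z -38 mm to 7 mm across at the tip, z -43 mm. Two balls stand 3 mm out on +x and -x at z -32.5 to -37.5 mm and block the holes unless the button is in. Seated, flange on the dock, the balls clear the lower cheek by 2.5 mm.
- pin_button (a joint): Travel of the pin's thumb button, m: 0 out (balls out, locked), 0.005 pressed flush with the handle (balls fully in). Spring: 2 N to start, 5 N flush; squeeze it between the fingers against the opposite handle face.
- ball_a: Locking ball on the pin's +x side; origin as the pin's.
- ball_b: Locking ball on the pin's -x side; origin as the pin's.
- pin_rest: Slanted grey rest, fixed to the table, origin at its foot (base 85 x 72 mm): a plate 56 x 56 x 8 mm tilted 30 degrees, its upper face centred 70 mm above the origin, facing up and to the rest's -x; the pin stands loosely in its 19.5 (x) by 25 (y) mm slot (balls pass freely), flange on the plate, and is drawn out along its own axis.
- dropper: Bystander: amber dropper bottle with black cap, 34 mm across, 75 mm tall; origin under its centre. Leave it alone.
- slide_box: Bystander: blue and white slide box, 87 x 102 x 36 mm; origin under its centre. Leave it alone.
- stain_jar: Bystander: glass staining jar with white cap, 60 mm across, 85 mm tall; origin under its centre. Leave it alone.
- cup: Bystander: white ceramic cup, 74 mm across, 85 mm tall; origin under its centre. Leave it alone.
- petri: Bystander: closed petri dish, 90 mm across, 15 mm tall; origin under its centre. Leave it alone.
- pen: Bystander: white and green marker pen, 14 x 135 x 14 mm, lying along its own y; origin under its centre. Leave it alone.
- counter: Bystander: yellow cell counter with keys, 90 x 120 x 50 mm; origin under its centre. Leave it alone.
Things that resemble listed ones, but are neither listed nor needed, are in the scene too. Leave any purple look-alike of the pin alone.

How it is judged:
On the way, in this order (a step that is already met when the one before it is completed fails the run):
1. the sled is pushed fully home (value of joint sled above 0.0475 m), for 0.1 s.
2. the pin is down through the holes, its button held in (value of joint sled above 0.0475 m and z of pin_grip in the frame of dock_hole between 0.027 and 0.0335 m and horizontal distance between pin_grip and dock_hole below 0.004 m and angle between pin_grip's own z axis and vertical below 0.08 rad and value of joint pin_button above 0.003 m), for 0.05 s.
3. the pin is let go, its button out and its balls locked (value of joint sled above 0.0475 m and z of pin_grip in the frame of dock_hole between 0.027 and 0.0335 m and horizontal distance between pin_grip and dock_hole below 0.004 m and angle between pin_grip's own z axis and vertical below 0.08 rad and value of joint pin_button below 0.0012 m and contact force between the fingers and pin below 0.3 N), for 0.1 s.
4. the pin is tugged upwards and its balls hold it (value of joint pin_button below 0.002 m and contact force between any of ball_a, ball_b and dock above 1.5 N), for 0.1 s.
At the end, for the whole second after the job is handed in: Sled home (joint above 47.5 mm); pin upright (within 0.08 rad) in the holes, handle centre within 4 mm of the hole axis, flange at most 3.5 mm above the dock and not more than 3 mm below it; button out (under 1.2 mm in); pin at rest and released; no bystander moved over 30 mm (all of step 3 and linear speed of pin below 0.02 m/s); the robot touches nothing.
It fails at once if one of the bystanders is moved by more than 30 mm (distance of any of dropper, slide_box, stain_jar, cup, petri, pen, counter from where it was at the start of the episode above 0.03 m).
It fails at once if the pin is forced or wrenched: over 30 N on one of its balls (contact force between any of ball_a, ball_b and dock above 30 N).
It also fails if it takes over 61 s, if anything falls off the work surface, if the arm or the gripper's body presses on something with over 40 N, if the wrist force passes 120 N, or if a joint passes its speed limit or range.

### The arm

A 6-joint arm with a two-finger parallel gripper is mounted at the origin on the work surface. World frame = base frame: x ahead of the robot, y to its left, z up, the work surface at z = 0. Lengths are in m, angles in rad, forces in N, time in s.
With the tool pointing down it reaches from about 0.375 to 0.9 m from the base axis. Payload 3.1 kg.
Tool frame: the origin (TCP) lies on the centre line of the jaws, within the pads' length; the fingertips stand ahead of it and the grasp point (between the pads) lies 3 mm ahead of it (robot.tip_reach is the z of the fingertips in the tool frame, in m); z points along the fingers, y is the line along which they close (so a half turn about z gives the same grasp; the last joint's range is limited). The gripper opens to 87 mm and grips with 3 to 60 N. Pads are 19 mm wide; open, the fingers measure 117 mm over their backs; the gripper's body (75 mm by 190 mm) begins 51 mm behind the grasp point.
Start: joints at [-1.448, 0.527, 1.433, -0, 1.181, -0.178], TCP at [0.185, -0.597, 0.245] pointing down, gripper open.
Joint ranges: [-3.08, 3.08], [-0.75, 2.2], [0.22, 2.44], [-1.43, 4.57], [0, 2.65], [-2.85, 2.85]. Speed limits (rad/s): [2.79, 2.79, 3.14, 3.14, 3.14, 3.14].

### API

Orientations are given as a unit quaternion [x, y, z, w].
In Python, from rig import sensors, eyes, ticket, robot gives the robot as it stands.
- The arm moves only by the tool drive_tool, never from a script. Its argument "deltas" is a list that holds one entry, the list of rows, each a list of 6 numbers: the shift along the tool's x, y, z in mm, then the turn, a rotation vector about the tool's x, y, z in rad. A call has 1 to 8 rows; each row shifts and turns the commanded pose from where the row before left it, along the tool's axes as they then stand; what a row does not reach is not made up. A row lasts 1/12 s, in which the tool goes at most 41.7 mm and 7.16 degrees, less where a joint would pass 70% of its speed; a pose out of reach is approached as far as the arm can. A call is refused whole if a number of a shift passes 41.7 or a number of a turn 0.125, either way. A call with a gripper value outside its range is refused whole. "gripper" is the opening in per cent of the stroke, from 0 (shut) to 100 (fully open), set as the call begins (left out, the last holds). The fingers move at their own pace and stop on an object; "squeeze" is the grip in N (left out, the last holds). Time passes only in rows, so rows that do not move let the fingers close. It gives the time, the measured TCP pose, the force, the opening and the grip force at its end, in the units of the state.
- sensors.get_obs(): the state, without advancing time (a new reading comes with each control period).
- eyes.camera(name): name is "side" or "top" or "wrist"; returns a dict with "img" (384x512x3 uint8, red, green, blue), "fov_y" (degrees; the focal length in pixels is half the picture's height over the tangent of half this angle, whatever the lens; pixels are square), "cx", "cy" (the principal point, pixels), "xyz" and "attitude" of the camera in the world; the wrist camera has in their place "hand_eye" (4x4, takes a point from camera to tool coordinates, whose origin is the TCP and whose axes are the flange's). Camera axes: x right, y up, looking along -z (the intrinsics and any distortion apply to the point x, -y, -z); pixel columns grow to the right and rows downward; lengths in m; the calibration is good to about 2 mm. A picture is of the moment at which its call begins: read the wrist's pose just before it. There is no depth.
- ticket.hand_in(): hands the job in; it is judged then, once.
The state is a dict: "time": time; "q": joint angles; "joint_velocities": joint speeds; "joint_torque": joint torques, N m; "position": TCP position; "tool_rot": TCP orientation; "ft_force": force on the tool from outside, world axes, zero at the start; "moment": the same for the moment, N m; "grip_width": finger opening in m; "grip_force": force on a finger pad.
Only numpy, scipy, OpenCV 4.12 (cv2) and the standard library are available. Lean on these libraries where they do the work, as an engineer would, in place of code of your own. Each camera call takes 0.05 s, during which the arm holds its last target. There are 200 camera calls.

## Working session

There is one attempt and no reset: what is moved stays moved. The work goes in short steps, Python scripts to look and compute and a tool call to move; the robot and the scene stay as the last step left them, time stands still between calls to the robot, and variables do not carry over. Pictures are saved under pics/ and viewed, at most 14 in all, crops included, and the job is handed in when it is done.

Besides the shell and the picture viewer there is one more tool, called after "Call:" by a JSON object that holds its "method" and its "body". drive_tool: Moves the arm, as the interface text tells. Its arguments: {"type":"object","properties":{"deltas":{"type":"array"},"gripper":{"type":"number"},"squeeze":{"type":"number"}},"required":["deltas"]}

```bash
ls; mkdir -p pics
python3 - <<'E'
from rig import sensors, eyes, ticket, robot
import cv2,numpy as np
s=sensors.get_obs();print(s, robot.tip_reach)
for n in ["side","top","wrist"]:
    c=eyes.camera(n);cv2.imwrite(f"pics/{n}0.png",c["img"][:,:,::-1])
    print(n,{k:v for k,v in c.items() if k!="img"})
E
```

```text
pics
{'time': 0.0, 'q': array([-1.44851446e+00,  5.28450523e-01,  1.43391958e+00,  8.85284418e-07,
        1.18135110e+00, -1.78487352e-01]), 'joint_velocities': array([-0.00053969,  0.00117512,  0.00125872, -0.00083736,  0.00052346,
       -0.00019165]), 'joint_torque': array([-5.16946620e-04, -4.40038097e+01, -1.76590472e+01,  6.30117743e-02,
        5.82283689e-02, -1.74608685e-04]), 'position': array([ 0.18511065, -0.59624324,  0.24357568]), 'tool_rot': array([ 9.88712995e-01,  1.49818160e-01,  3.03142306e-05, -1.06384201e-03]), 'ft_force': array([-0.37306705,  0.10708278,  0.30510148]), 'moment': array([-0.00370789, -0.0539264 ,  0.01474029]), 'grip_force': 0.0, 'grip_width': 0.08708129788355586} 0.022
side {'fov_y': 46.570434943735954, 'cx': 258.60322657698305, 'cy': 191.2434899783005, 'xyz': array([0.13487118, 0.78884063, 1.02909257]), 'attitude': array([-0.08715221,  0.35514021,  0.90902768, -0.19987148])}
top {'fov_y': 52.236023409394406, 'cx': 260.77517086319585, 'cy': 189.62786212579394, 'xyz': array([ 4.32589641e-01, -2.35484343e-04,  1.07788834e+00]), 'attitude': array([-0.03925856,  0.04486081,  0.7090076 , -0.70267667])}
wrist {'fov_y': 59.81073796538148, 'cx': 257.0358024579122, 'cy': 186.86344075185053, 'hand_eye': array([[-4.41370041e-04,  9.61212173e-01,  2.75809652e-01,
         7.63774757e-02],
       [ 9.99999683e-01,  6.06857029e-04, -5.14660966e-04,
        -3.22580211e-04],
       [-6.62075411e-04,  2.75809337e-01, -9.61212136e-01,
        -1.39579776e-01],
       [ 0.00000000e+00,  0.00000000e+00,  0.00000000e+00,
         1.00000000e+00]])}
```

View pics/top0.png

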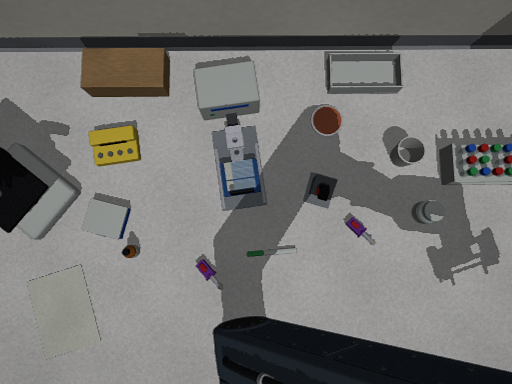

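View pics/side0.png

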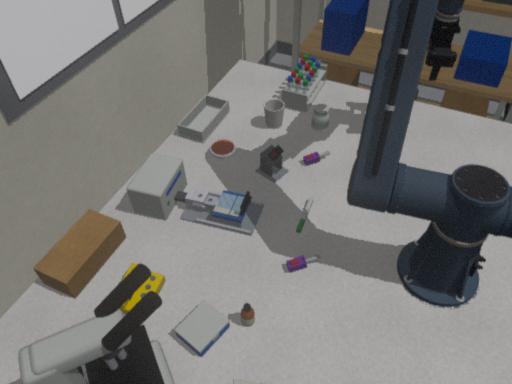

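The top view has the dock around (240,150) and the pin rest at (320,190). The side view has the dock at (215,205) and the rest at (272,160). There are two purple look-alikes. I'll enlarge the crops and write a ray helper.

```bash
cat > h.py <<'E'
import numpy as np,cv2
from scipy.spatial.transform import Rotation as R
from rig import sensors,eyes
class Cam:
    def __init__(s,n):
        o=sensors.get_obs();c=eyes.camera(n);s.img=c["img"][:,:,::-1].copy();s.f=192/np.tan(np.radians(c["fov_y"])/2);s.c=np.array([c["cx"],c["cy"]])
        if n=="wrist":
            T=np.eye(4);T[:3,:3]=R.from_quat(o["tool_rot"]).as_matrix();T[:3,3]=o["position"];T=T@c["hand_eye"];s.R=T[:3,:3];s.p=T[:3,3]
        else: s.R=R.from_quat(c["attitude"]).as_matrix();s.p=np.array(c["xyz"])
    def ray(s,u,v): d=s.R@np.array([(u-s.c[0])/s.f,-(v-s.c[1])/s.f,-1]);return d/np.linalg.norm(d)
    def plane(s,u,v,z): d=s.ray(u,v);return s.p+d*(z-s.p[2])/d[2]
    def proj(s,P): q=s.R.T@(np.asarray(P)-s.p);return s.c+s.f*np.array([q[0],-q[1]])/-q[2]
def tri(c1,a,c2,b):
    d,e=c1.ray(*a),c2.ray(*b);t=np.linalg.lstsq(np.c_[d,-e],c2.p-c1.p,rcond=None)[0]
    p,q=c1.p+d*t[0],c2.p+e*t[1];return (p+q)/2,np.linalg.norm(p-q)
def big(img,x,y,w,h,k): return cv2.resize(img[y:y+h,x:x+w],None,fx=k,fy=k,interpolation=cv2.INTER_CUBIC)
E
python3 - <<'E'
from h import *
t=cv2.imread("pics/top0.png");s=cv2.imread("pics/side0.png")
a=big(t,185,50,160,170,3.5);b=big(s,160,130,160,120,3.5) 
b=cv2.copyMakeBorder(b,0,max(0,a.shape[0]-b.shape[0]),0,0,cv2.BORDER_CONSTANT)
m=cv2.resize(np.hstack([a,b])[:a.shape[0]],None,fx=800/1120,fy=800/1120);cv2.imwrite("pics/c0.png",m)
c=Cam("top")
for n,u,v in [("hole",235,140),("rest",321,188),("basecorners",221,209),("",265,205)]: print(n,c.plane(u,v,.054 if n=="hole" else .0))
E
```

```text
hole [0.68916757 0.05868645 0.054     ]
rest [ 0.5645929  -0.17666787  0.        ]
basecorners [0.50867579 0.10063767 0.        ]
 [ 0.51864838 -0.0206553   0.        ]
```

View pics/c0.png

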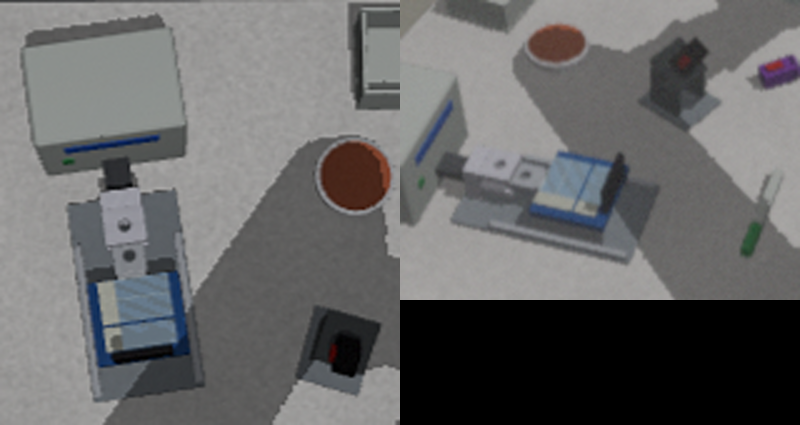

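The crop shows the dock hole at (234.6,140) in the top image, with the tongue hole at (236.6,152). The pin's red button faces world +y (left), and the rest is yawed about -0.25. Next I'll bring the wrist camera over.

```bash
cat >> h.py <<'E'
def down(yaw,tilt=0): # tool x at yaw, pointing down; tilt about tool y
    return R.from_euler("z",yaw)*R.from_euler("x",np.pi)*R.from_euler("y",tilt)
def plan(p,Rt,n,start=None):
    o=sensors.get_obs();p0=np.array(o["position"]);R0=R.from_quat(o["tool_rot"])
    if start: p0,R0=np.array(start[0]),start[1]
    w=(R0.inv()*Rt).as_rotvec();d=(np.array(p)-p0)/n*1000;out=[]
    for i in range(n):
        Ri=R0*R.from_rotvec(w*i/n);out.append([round(float(x),1) for x in Ri.inv().apply(d)]+[round(float(x),4) for x in w/n])
    for i in range(0,n,8): print(out[i:i+8])
E
python3 - <<'E'
from h import *
plan([.6,-.05,.26],down(.0),21)
E
```

```text
[[26.6, -19.0, -0.7, -0.0001, -0.0, 0.0143], [26.3, -19.4, -0.7, -0.0001, -0.0, 0.0143], [26.0, -19.8, -0.7, -0.0001, -0.0, 0.0143], [25.7, -20.1, -0.7, -0.0001, -0.0, 0.0143], [25.4, -20.5, -0.7, -0.0001, -0.0, 0.0143], [25.2, -20.9, -0.7, -0.0001, -0.0, 0.0143], [24.8, -21.2, -0.7, -0.0001, -0.0, 0.0143], [24.5, -21.6, -0.7, -0.0001, -0.0, 0.0143]]
[[24.2, -21.9, -0.7, -0.0001, -0.0, 0.0143], [23.9, -22.3, -0.7, -0.0001, -0.0, 0.0143], [23.6, -22.6, -0.7, -0.0001, -0.0, 0.0143], [23.3, -22.9, -0.7, -0.0001, -0.0, 0.0143], [22.9, -23.3, -0.8, -0.0001, -0.0, 0.0143], [22.6, -23.6, -0.8, -0.0001, -0.0, 0.0143], [22.3, -23.9, -0.8, -0.0001, -0.0, 0.0143], [21.9, -24.2, -0.8, -0.0001, -0.0, 0.0143]]
[[21.6, -24.5, -0.8, -0.0001, -0.0, 0.0143], [21.2, -24.9, -0.8, -0.0001, -0.0, 0.0143], [20.9, -25.2, -0.8, -0.0001, -0.0, 0.0143], [20.5, -25.4, -0.8, -0.0001, -0.0, 0.0143], [20.1, -25.7, -0.8, -0.0001, -0.0, 0.0143]]
```

Call:
{"method": "drive_tool", "body": {"deltas": [[[26,-19.5,-0.7,0,0,0.0143],[26,-19.5,-0.7,0,0,0.0143],[26,-20,-0.7,0,0,0.0143],[26,-20,-0.7,0,0,0.0143],[25.5,-20.5,-0.7,0,0,0.0143],[25,-21,-0.7,0,0,0.0143],[25,-21,-0.7,0,0,0.0143],[24.5,-21.5,-0.7,0,0,0.0143]]], "gripper": 0, "squeeze": 10}}

```text
time: 0.87
position: [0.3431, -0.3869, 0.2501]
tool_rot: [0.996, 0.093, 0.0, -0.0]
ft_force: [0.0, -0.6, 0.4]
grip_width: 0.0413
grip_force: 0.0
```

Call:
{"method": "drive_tool", "body": {"deltas": [[[24,-22,-0.7,0,0,0.0143],[24,-22,-0.7,0,0,0.0143],[23.5,-22.5,-0.7,0,0,0.0143],[23.5,-23,-0.7,0,0,0.0143],[23,-23.5,-0.7,0,0,0.0143],[22.5,-23.5,-0.7,0,0,0.0143],[22,-24,-0.7,0,0,0.0143],[22,-24,-0.7,0,0,0.0143]]]}}

```text
time: 1.53
position: [0.5008, -0.1788, 0.2557]
tool_rot: [0.999, 0.036, -0.0, -0.0]
ft_force: [-0.0, 0.1, -0.2]
grip_width: 0.0006
grip_force: 0.0
```

Call:
{"method": "drive_tool", "body": {"deltas": [[[21.5,-24.5,-0.8,0,0,0.0143],[21,-25,-0.8,0,0,0.0143],[21,-25,-0.8,0,0,0.0143],[20.5,-25.5,-0.8,0,0,0.0143],[20,-25.5,-0.8,0,0,0.0143],[0,0,0,0,0,0],[0,0,0,0,0,0]]]}}

```text
time: 2.12
position: [0.5991, -0.0489, 0.2594]
tool_rot: [1.0, 0.002, -0.0, 0.0]
ft_force: [-1.0, -0.6, -0.2]
grip_width: 0.0005
grip_force: 0.0
```

Run:
```python
from h import *
c=Cam("wrist");o=sensors.get_obs();print(o["position"],R.from_quat(o["tool_rot"]).as_matrix()[:,0],c.p)
cv2.imwrite("pics/w1.png",c.img);cv2.imwrite("pics/w1b.png",cv2.resize(c.img,(800,600),interpolation=cv2.INTER_CUBIC))
np.savez("w1.npz",R=c.R,p=c.p)
```

```text
[ 0.59835574 -0.04998186  0.25932141] [ 0.99999665  0.00226773 -0.00124627] [ 0.67541   -0.0479743  0.3989396]
```

View pics/w1b.png

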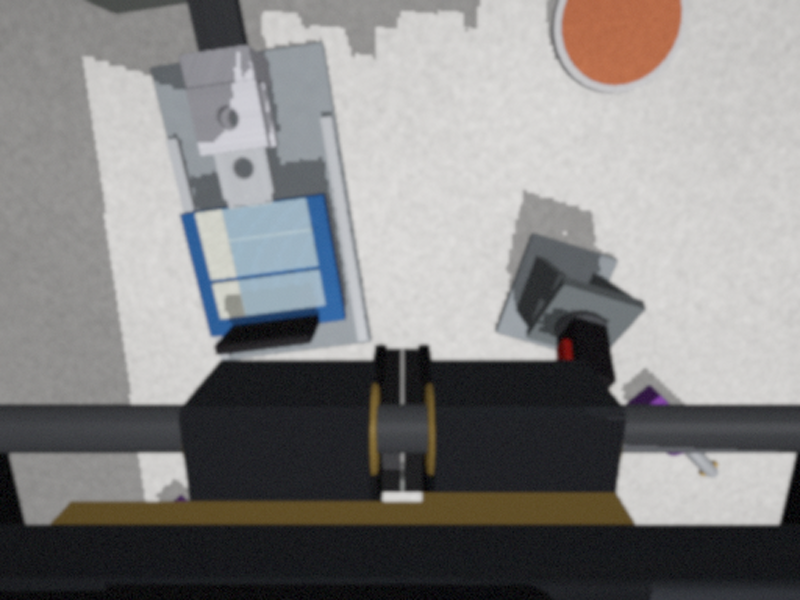

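Wrist view, in native pixels: dock hole (146,75), tongue hole (155.5,107.5), handle top edge from (140,225) to (197,217), pin handle near (375,222).

```bash
cat >> h.py <<'E'
def load(img,npz,cam="wrist"):
    z=np.load(npz);c=Cam.__new__(Cam);c.img=cv2.imread(img);c.R=z["R"];c.p=z["p"]
    k=eyes.camera(cam);c.f=192/np.tan(np.radians(k["fov_y"])/2);c.c=np.array([k["cx"],k["cy"]]);return c
E
python3 - <<'E'
from h import *
w=load("pics/w1.png","w1.npz");t=Cam("top")
k=1.5625
P=lambda u,v,z:w.plane(u/k-.2,v/k-.2,z)
h=P(228,117,.054);g=P(243,168,.044);print("hole",h,"tongue",g,"out",h-g,np.linalg.norm((h-g)[:2]))
print("hole top cam",t.plane(234.6,140,.054),"tongue",t.plane(236.6,152,.044))
a=P(218,352,.084);b=P(307,341,.084);print("handle",a,b,np.linalg.norm(a-b))
a=P(83*0+365,341,.006);b=P(320,42,.006);print("base right edge",a,b,np.arctan2(*(b-a)[1::-1]))
a=P(190,206,.046);b=P(345,320,.046);c=P(323,195,.046);print("deck",a,b,c,np.arctan2(*(c-b)[1::-1]))
# pin rest plate corners: find red
hsv=cv2.cvtColor(w.img,cv2.COLOR_BGR2HSV);m=((hsv[...,0]<8)|(hsv[...,0]>172))&(hsv[...,1]>150)&(hsv[...,2]>50)
m[:190]=0;ys,xs=np.nonzero(m);print("red w",xs.mean(),ys.mean(),len(xs),xs.min(),xs.max(),ys.min(),ys.max())
E
```

```text
hole [0.69039557 0.06078161 0.054     ] tongue [0.65880014 0.05683826 0.044     ] out [0.03159543 0.00394335 0.01      ] 0.03184055999034248
hole top cam [0.68917565 0.05975491 0.054     ] tongue [0.65864606 0.05501477 0.044     ]
handle [0.54424866 0.07062309 0.084     ] [0.55206294 0.01249468 0.084     ] 0.058651299397355514
base right edge [ 0.52165765 -0.01922661  0.006     ] [0.74173661 0.00823783 0.006     ] 0.12415173474811271
deck [0.63390553 0.09384061 0.046     ] [ 0.55331416 -0.0081152   0.046     ] [0.64150876 0.00423397 0.046     ] 0.13911740743441556
red w 362.04237288135596 223.33050847457628 118 358 366 216 230
```

Run:
```python
from h import *
Rd=down(.13);plan([.50,.035,.2],Rd,6);plan([.50,.035,.074],Rd,5,([.50,.035,.2],Rd))
```

```text
[[-16.3, -14.4, 9.9, 0.0, 0.0002, -0.0217], [-16.0, -14.7, 9.9, 0.0, 0.0002, -0.0217], [-15.7, -15.1, 9.9, 0.0, 0.0002, -0.0217], [-15.3, -15.4, 9.9, 0.0, 0.0002, -0.0217], [-15.0, -15.7, 9.9, 0.0, 0.0002, -0.0217], [-14.7, -16.0, 9.9, 0.0, 0.0002, -0.0217]]
[[0.0, -0.0, 25.2, 0.0, 0.0, 0.0], [0.0, -0.0, 25.2, 0.0, 0.0, 0.0], [0.0, -0.0, 25.2, 0.0, 0.0, 0.0], [0.0, -0.0, 25.2, 0.0, 0.0, 0.0], [0.0, -0.0, 25.2, 0.0, 0.0, 0.0]]
```

Call:
{"method": "drive_tool", "body": {"deltas": [[[-16.3,-14.4,9.9,0,0,-0.0217],[-16,-14.7,9.9,0,0,-0.0217],[-15.7,-15,9.9,0,0,-0.0217],[-15.3,-15.4,9.9,0,0,-0.0217],[-15,-15.7,9.9,0,0,-0.0217],[-14.7,-16,9.9,0,0,-0.0217],[0,0,25,0,0,0],[0,0,25,0,0,0]]]}}

```text
time: 2.93
position: [0.4999, 0.0351, 0.1509]
tool_rot: [0.998, 0.065, 0.001, 0.0]
ft_force: [0.4, -0.2, -0.1]
grip_width: 0.0008
grip_force: 0.0
```

Call:
{"method": "drive_tool", "body": {"deltas": [[[0,0,25,0,0,0],[0,0,25,0,0,0],[0,0,25,0,0,0],[0,0,0,0,0,0],[10,0,0,0,0,0],[10,0,0,0,0,0],[5,0,0,0,0,0],[0,0,0,0,0,0]]]}}

```text
time: 3.6
position: [0.5276, 0.038, 0.0767]
tool_rot: [0.998, 0.065, 0.002, 0.0]
ft_force: [-0.0, -0.2, -0.2]
grip_width: 0.0006
grip_force: 0.0
```

Call:
{"method": "drive_tool", "body": {"deltas": [[[6,0,0,0,0,0],[6,0,0,0,0,0],[6,0,0,0,0,0],[6,0,0,0,0,0],[6,0,0,0,0,0],[0,0,0,0,0,0]]]}}

```text
time: 4.1
position: [0.5569, 0.043, 0.0754]
tool_rot: [0.998, 0.065, 0.001, -0.0]
ft_force: [0.3, 0.9, -0.3]
grip_width: 0.0005
grip_force: 0.1
```

Call:
{"method": "drive_tool", "body": {"deltas": [[[2,0,0,0,0,0],[2,0,0,0,0,0],[2,0,0,0,0,0],[0,0,0,0,0,0]]]}}

```text
time: 4.43
position: [0.5614, 0.0437, 0.0752]
tool_rot: [0.998, 0.065, -0.0, -0.0]
ft_force: [-2.2, 0.0, 1.9]
grip_width: 0.0008
grip_force: 1.1
```

Call:
{"method": "drive_tool", "body": {"deltas": [[[3,0,0,0,0,0],[3,0,0,0,0,0],[3,0,0,0,0,0],[0,0,0,0,0,0]]]}}

```text
time: 4.77
position: [0.5645, 0.0444, 0.0749]
tool_rot: [0.998, 0.066, -0.007, -0.0]
ft_force: [-12.1, -4.1, 8.6]
grip_width: 0.0006
grip_force: 6.5
```

Call:
{"method": "drive_tool", "body": {"deltas": [[[2,0,0,0,0,0],[2,0,0,0,0,0],[0,0,0,0,0,0]]]}}

```text
time: 5.02
position: [0.5645, 0.0444, 0.0749]
tool_rot: [0.998, 0.066, -0.011, -0.0]
ft_force: [-19.6, -7.4, 14.8]
grip_width: 0.0005
grip_force: 10.0
```

Call:
{"method": "drive_tool", "body": {"deltas": [[[-10,0,0,0,0,0],[-12,0,0,0,0,0],[0,0,-25,0,0,0],[0,0,-35,0,0,0],[0,0,-35,0,0,0],[0,0,-35,0,0,0],[0,0,-35,0,0,0],[0,0,-15,0,0,0]]]}}

```text
time: 5.68
position: [0.5564, 0.0422, 0.2609]
tool_rot: [0.998, 0.065, 0.006, 0.001]
ft_force: [1.7, 1.0, -0.3]
grip_width: 0.0007
grip_force: 0.0
```

Run:
```python
from h import *
o=sensors.get_obs();print(o["position"],o["ft_force"])
plan([.63,-.09,.26],down(-.1),6)
```

```text
[0.55637038 0.04218226 0.26093108] [ 1.68521039  0.97268746 -0.30114458]
[[9.3, 23.4, 0.3, 0.0002, -0.0021, 0.0384], [10.2, 23.1, 0.3, 0.0002, -0.0021, 0.0384], [11.1, 22.7, 0.3, 0.0002, -0.0021, 0.0384], [11.9, 22.2, 0.3, 0.0002, -0.0021, 0.0384], [12.8, 21.7, 0.2, 0.0002, -0.0021, 0.0384], [13.6, 21.2, 0.2, 0.0002, -0.0021, 0.0384]]
```

Call:
{"method": "drive_tool", "body": {"deltas": [[[9.3,23.4,0.3,0,-0.002,0.0384],[10.2,23,0.3,0,-0.002,0.0384],[11,22.7,0.3,0,-0.002,0.0384],[12,22.2,0.3,0,-0.002,0.0384],[12.8,21.7,0.2,0,-0.002,0.0384],[13.6,21.2,0.2,0,-0.002,0.0384],[0,0,0,0,0,0],[0,0,0,0,0,0]]]}}

```text
time: 6.35
position: [0.6276, -0.0912, 0.2534]
tool_rot: [0.999, -0.051, -0.005, 0.0]
ft_force: [-0.1, 0.4, 0.4]
grip_width: 0.0004
grip_force: 0.0
```

Run:
```python
from h import *
c=Cam("wrist");print(sensors.get_obs()["position"])
cv2.imwrite("pics/w2.png",c.img);np.savez("w2.npz",R=c.R,p=c.p);t=Cam("top");cv2.imwrite("pics/t2.png",t.img);s=Cam("side");cv2.imwrite("pics/s2.png",s.img)
a=cv2.resize(c.img[:,:],(800,600),interpolation=cv2.INTER_CUBIC)
cv2.imwrite("pics/w2b.png",a)
```

```text
[ 0.62670144 -0.08998366  0.25330566]
```

View pics/w2b.png

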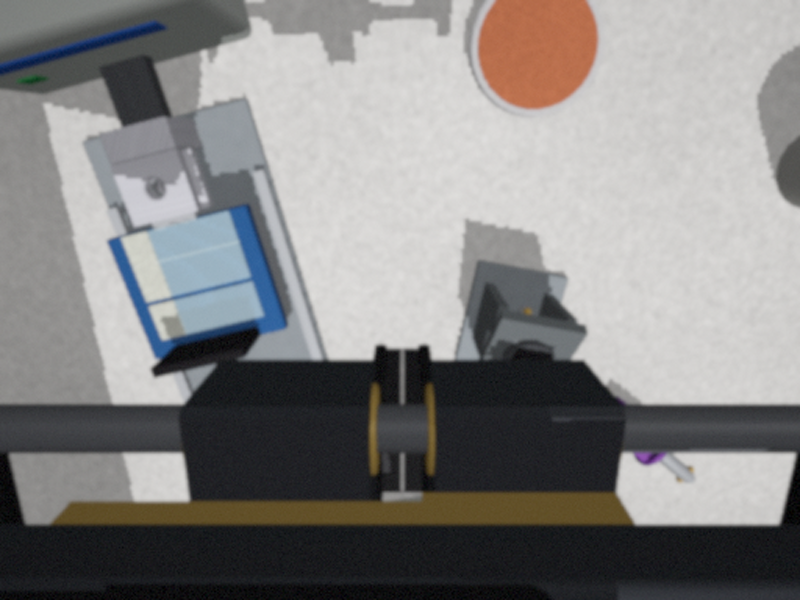

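The sled looks home: the deck has moved in against the clevis, with the dock hole at (155,187) in the enlarged picture. The gripper hides the pin, so I'll work out the sled travel and move the camera back to see the pin.

Run:
```python
from h import *
k=1.5625
w1=load("pics/w1.png","w1.npz");w2=load("pics/w2.png","w2.npz")
for n,a,b in [("rf",(323,195),(248,206)),("rr",(345,320),(286,325)),("lf",(184,214),(110,240)),]:
    p=w1.plane(a[0]/k,a[1]/k,.046);q=w2.plane(b[0]/k,b[1]/k,.046);print(n,p,q,np.linalg.norm(q-p))
print("hole",w2.plane(155/k-.2,187/k-.2,.054))
x=big(w2.img,60,70,120,110,5);cv2.imwrite("pics/z2.png",x)
plan([.47,-.15,.25],down(-.2),7)
```

```text
rf [0.64130324 0.00403308 0.046     ] [0.67182287 0.00627447 0.046     ] 0.030601822945610455
rr [ 0.55307879 -0.00833231  0.046     ] [ 0.58677473 -0.00491597  0.046     ] 0.033868687578538156
lf [0.62832    0.09828093 0.046     ] [0.65889783 0.10261133 0.046     ] 0.030882948464061682
hole [0.69073692 0.06073105 0.054     ]
[[-21.3, 10.9, 0.8, 0.0002, 0.0017, 0.0145], [-21.1, 11.2, 0.7, 0.0002, 0.0017, 0.0145], [-20.9, 11.5, 0.7, 0.0002, 0.0017, 0.0145], [-20.8, 11.8, 0.7, 0.0002, 0.0017, 0.0145], [-20.6, 12.1, 0.6, 0.0002, 0.0017, 0.0145], [-20.4, 12.4, 0.6, 0.0002, 0.0017, 0.0145], [-20.2, 12.7, 0.5, 0.0002, 0.0017, 0.0145]]
```

View pics/z2.png

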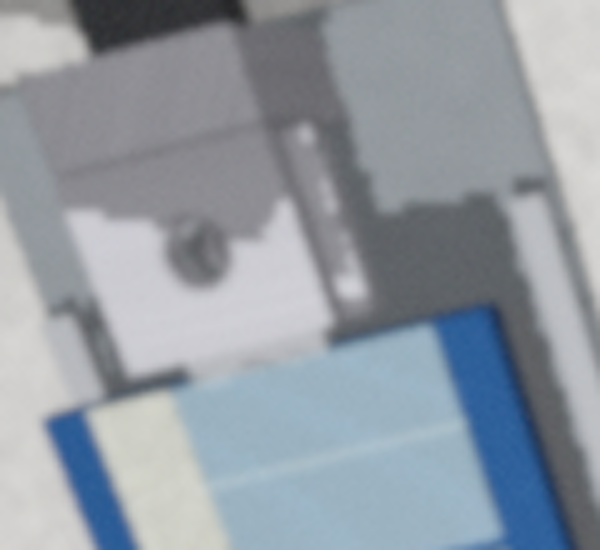

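The sled has moved in about 31–32 mm against the hard stop, so it is home. The hole centre is near native (99,119.6). Next is the pin view.

Call:
{"method": "drive_tool", "body": {"deltas": [[[-21.3,11,0.7,0,0.0017,0.0145],[-21,11.2,0.7,0,0.0017,0.0145],[-21,11.5,0.7,0,0.0017,0.0145],[-20.8,11.8,0.7,0,0.0017,0.0145],[-20.6,12,0.6,0,0.0017,0.0145],[-20.4,12.4,0.6,0,0.0017,0.0145],[-20,12.7,0.5,0,0.0017,0.0145],[0,0,0,0,0,0]]]}}

```text
time: 7.27
position: [0.4664, -0.15, 0.25]
tool_rot: [0.995, -0.101, -0.002, 0.001]
ft_force: [-0.5, 0.6, 0.0]
grip_width: 0.0007
grip_force: 0.0
```

Run:
```python
from h import *
c=Cam("wrist");print(sensors.get_obs()["position"])
cv2.imwrite("pics/w3.png",c.img);np.savez("w3.npz",R=c.R,p=c.p)
s=cv2.imread("pics/s2.png");t=cv2.imread("pics/t2.png")
q=c.proj([.53,-.18,.13]);print(q)
u,v=np.clip(q-[75,55],0,[362,264]).astype(int);print(u,v)
a=big(c.img,u,v,150,120,4) ;b=big(s,255,135,45,50,6);d=np.zeros((480,800-600,3),np.uint8)
b=cv2.resize(b,(200,222));tt=big(t,300,165,45,50,6);tt=cv2.resize(tt,(200,222));d[:222]=b;d[240:462]=tt
cv2.imwrite("pics/z3.png",np.hstack([a,d]))
```

```text
[ 0.46878666 -0.15015     0.25035026]
[279.4760471  101.31850284]
204 46
```

View pics/z3.png

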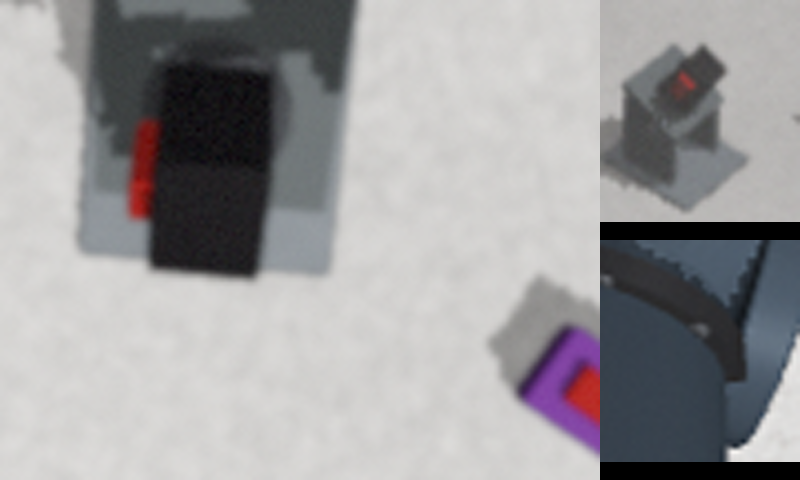

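The pin is clear here. In the crop, the handle end face has corners (158,163), (268,160), (255,277) and (150,268). The button is on the left at x 128–160, and the rest's near edge runs from (80,252) to (328,275).

Run:
```python
from h import *
w=load("pics/w3.png","w3.npz");sd=Cam("side")
n=lambda X,Y:(204+X/4-.375,46+Y/4-.375)
a=w.plane(*n(80,252),.0);b=w.plane(*n(328,275),.0)
print("rest near edge",a,b,np.linalg.norm(a-b),"mid",(a+b)/2)
yr=np.arctan2(*(b-a)[1::-1])+np.pi/2;print("yaw rest",yr)
def face(yaw,z):
    nn=R.from_euler("z",yaw).apply([-.5,0,.866]);return nn
for yaw in (yr,-.2):
  nn=face(yaw,0)
  C=[n(158,163),n(268,160),n(255,277),n(150,268)]
  c0=w.plane(*np.mean(C,axis=0),.1124)
  P=[w.p+w.ray(*q)*(nn@(c0-w.p))/(nn@w.ray(*q)) for q in C];P=np.array(P)
  print("end",P.mean(0));print("sizes top,bottom,left,right",[round(1000*np.linalg.norm(P[i]-P[j]),1) for i,j in ((0,1),(2,3),(0,3),(1,2))])
  e=(P[1]-P[0]+P[2]-P[3])/2;f=(P[0]-P[3]+P[1]-P[2])/2;print("yaw from width",np.arctan2(e[1],e[0])+np.pi/2,"from depth",np.arctan2(f[1],f[0]))
  print("grip",P.mean(0)-.019*nn)
def red(c,box):
    hsv=cv2.cvtColor(c.img,cv2.COLOR_BGR2HSV);m=((hsv[...,0]<8)|(hsv[...,0]>172))&(hsv[...,1]>110)&(hsv[...,2]>40)
    x,y,X,Y=box;k=np.zeros_like(m);k[y:Y,x:X]=m[y:Y,x:X];ys,xs=np.nonzero(k);return (xs.mean(),ys.mean()),len(xs)
rw=red(w,(230,60,250,110));rs=red(sd,(260,140,290,175));print(rw,rs,tri(w,rw[0],sd,rs[0]))
w1=load("pics/w1.png","w1.npz");r1=(362.04,223.3);print(tri(w,rw[0],w1,r1))
# shank exit / handle-bottom edge cue
```

```text
rest near edge [ 0.52902564 -0.12416449  0.        ] [ 0.50851507 -0.1920644   0.        ] 0.07093012071703275 mid [ 0.51877035 -0.15811445  0.        ]
yaw rest -0.29335525986973
end [ 0.53382264 -0.16233331  0.11218136]
sizes top,bottom,left,right [np.float64(21.4), np.float64(21.9), np.float64(24.1), np.float64(26.8)]
yaw from width -0.23257830787114298 from depth -0.29882388626856465
grip [ 0.54291679 -0.16508038  0.09572736]
end [ 0.53381852 -0.16235611  0.11218329]
sizes top,bottom,left,right [np.float64(21.4), np.float64(21.9), np.float64(24.0), np.float64(26.8)]
yaw from width -0.2342049906732644 from depth -0.2987664464542697
grip [ 0.54312915 -0.16424347  0.09572929]
((np.float64(239.68987341772151), np.float64(87.65189873417721)), 158) ((np.float64(273.875), np.float64(152.75)), 8) (array([ 0.54420129, -0.15218842,  0.09921117]), np.float64(0.0041706437290330595))
(array([ 0.54753402, -0.15229953,  0.08867376]), np.float64(0.00367050678895505))
```

Grip is about (0.543,-0.165,0.096), which agrees with the rest's geometry, and yaw is about -0.28. I'll open the gripper and go to a tilted pre-grasp pose along the pin axis.

Run:
```python
from h import *
Rg=down(-.28,np.pi/6);print(Rg.as_matrix()[:,2])
g=np.array([.543,-.165,.0957]);z=-Rg.as_matrix()[:,2]
tcp=g+.003*z;print(tcp,tcp+.09*z);plan(tcp+.09*z,Rg,6)
```

```text
[ 0.48052772 -0.13817782 -0.8660254 ]
[ 0.54155842 -0.16458547  0.09829808] [ 0.49831092 -0.15214946  0.17624036]
[[4.4, -0.6, 12.4, -0.0031, 0.0868, 0.0131], [3.3, -0.7, 12.7, -0.0031, 0.0868, 0.0131], [2.2, -0.8, 13.0, -0.0031, 0.0868, 0.0131], [1.0, -0.9, 13.1, -0.0031, 0.0868, 0.0131], [-0.1, -0.9, 13.1, -0.0031, 0.0868, 0.0131], [-1.3, -0.9, 13.1, -0.0031, 0.0868, 0.0131]]
```

Call:
{"method": "drive_tool", "body": {"deltas": [[[4.4,-0.6,12.4,-0.003,0.087,0.013],[3.3,-0.7,12.7,-0.003,0.087,0.013],[2.2,-0.8,13,-0.003,0.087,0.013],[1,-0.9,13,-0.003,0.087,0.013],[-0.1,-0.9,13,-0.003,0.087,0.013],[-1.3,-0.9,13,-0.003,0.087,0.013],[0,0,0,0,0,0],[0,0,0,0,0,0]]], "gripper": 75}}

```text
time: 8.13
position: [0.4983, -0.1473, 0.1859]
tool_rot: [0.965, -0.127, 0.227, 0.022]
ft_force: [0.7, 0.2, 0.2]
grip_width: 0.0459
grip_force: 0.0
```

Run:
```python
from h import *
o=sensors.get_obs();c=Cam("wrist");print(o["position"],R.from_quat(o["tool_rot"]).as_matrix().round(3),o["grip_width"])
cv2.imwrite("pics/w4.png",c.img);np.savez("w4.npz",R=c.R,p=c.p)
z=R.from_quat(o["tool_rot"]).as_matrix()
g=np.array([.543,-.165,.0957]);print(c.proj(g),c.proj(g-.019*z[:,2]))
cv2.imwrite("pics/z4.png",big(c.img,160,70,200,150,4))
```

```text
[ 0.49828068 -0.1472846   0.1858952 ] [[ 0.865 -0.255  0.433]
 [-0.235 -0.967 -0.1  ]
 [ 0.444 -0.015 -0.896]] 0.04590111159703926
[267.1497875  191.73793526] [267.97383206 199.59002904]
```

View pics/z4.png

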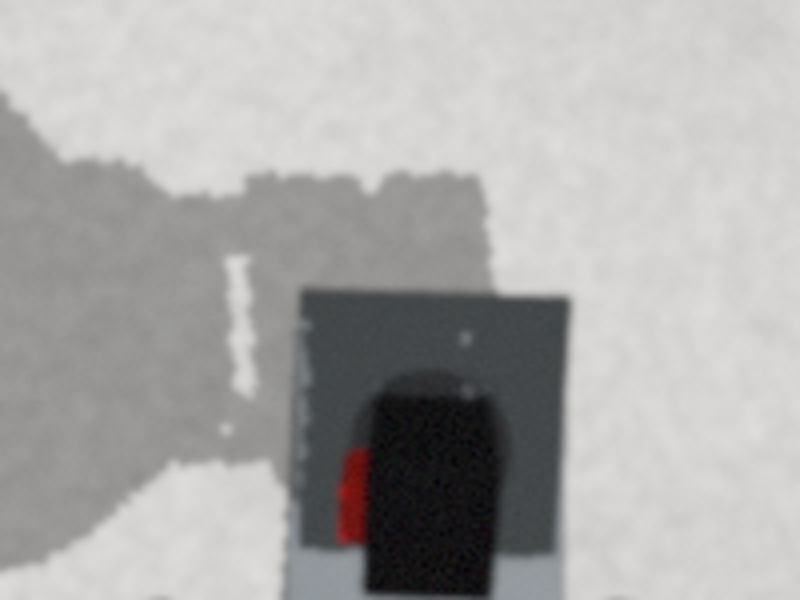

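The plate corners are at (302,291), (570,297), (555,553) and (302,548) in the crop. The flange spans x 355–510 with its top at y=370, and the handle edges run 376→366 and 492→490. Solving the plate's pose from its corners:

Run:
```python
from h import *
w=load("pics/w4.png","w4.npz")
n=lambda X,Y:(160+X/4-.375,70+Y/4-.375)
C=np.array([n(302,291),n(570,297),n(555,553),n(302,548)],float)
yaw=-.29
for it in range(3):
  nn=R.from_euler("z",yaw).apply([-.5,0,.866]);
  # plane whose corner centroid sits at z=.070
  z0=.07
  d=w.ray(*C.mean(0));c0=w.p+d*(z0-w.p[2])/d[2]
  on=lambda q,off=0:w.p+w.ray(*q)*(nn@(c0+off*nn-w.p))/(nn@w.ray(*q))
  P=np.array([on(q) for q in C]);c0=c0+(.07-P.mean(0)[2])*np.array([0,0,0])
  e=(P[0]-P[1]+P[3]-P[2])/2;yaw=np.arctan2(e[1],e[0])-np.pi/2
  print("plate",P.mean(0),[round(1000*np.linalg.norm(P[i]-P[j]),1) for i,j in ((0,1),(2,3),(0,3),(1,2))],"yaw",yaw)
l,r,t=on(n(355,440),.004),on(n(510,440),.004),on(n(432,370),.004)
print("flange",l,r,np.linalg.norm(l-r))
cx=R.from_euler("z",yaw).apply([.866,0,.5]);fc=t-.017*cx;print("flange centre",fc,(l+r)/2,"grip",fc+.026*nn)
# handle x-lower edge at end: end-face far corners
E=[on(n(366,594),.049),on(n(490,597),.049)];T=[on(n(376,395),.004),on(n(492,395),.004)]
print("end edge mid(-x side)",np.mean(E,0),"w",np.linalg.norm(E[0]-E[1]),"bottom +x edge",np.mean(T,0),np.linalg.norm(T[0]-T[1]))
print("grip from bottom edge",np.mean(T,0)-.013*cx+.026*nn, "from end edge", np.mean(E,0)+.013*cx-.019*nn, nn)
```

```text
plate [ 0.55978625 -0.17034032  0.06952065] [np.float64(54.5), np.float64(55.0), np.float64(56.8), np.float64(56.4)] yaw -0.28322157470506504
plate [ 0.55978356 -0.17034941  0.06952085] [np.float64(54.5), np.float64(55.0), np.float64(56.8), np.float64(56.4)] yaw -0.2824701476240312
plate [ 0.55978327 -0.17035042  0.06952087] [np.float64(54.5), np.float64(55.0), np.float64(56.8), np.float64(56.4)] yaw -0.2823868477650646
flange [ 0.56065201 -0.15395968  0.07198357] [ 0.5522757  -0.18506573  0.07234488] 0.03221614234044705
flange centre [ 0.55496888 -0.16860431  0.0711891 ] [ 0.55646385 -0.1695127   0.07216423] grip [ 0.54248407 -0.16498084  0.0937051 ]
end edge mid(-x side) [ 0.52295715 -0.15906018  0.10386388] w 0.02230351381177714 bottom +x edge [ 0.56454889 -0.17193602  0.07703725] 0.02382500718899061
grip from bottom edge [ 0.54125198 -0.16517551  0.09305325] from end edge [ 0.54289277 -0.16484513  0.09390988] [-0.48018493  0.13936438  0.866     ]
```

Run:
```python
from h import *
Rg=down(-.28,np.pi/6);z=-Rg.as_matrix()[:,2];g=np.array([.5423,-.165,.0938]);tcp=g+.003*z
plan(tcp+.06*z,Rg,5)
```

```text
[[-0.8, 1.0, 8.2, -0.0046, 0.0122, 0.0028], [-0.9, 1.0, 8.2, -0.0046, 0.0122, 0.0028], [-1.0, 1.0, 8.2, -0.0046, 0.0122, 0.0028], [-1.1, 0.9, 8.2, -0.0046, 0.0122, 0.0028], [-1.2, 0.9, 8.2, -0.0046, 0.0122, 0.0028]]
```

Call:
{"method": "drive_tool", "body": {"deltas": [[[-0.8,1,8.2,-0.0046,0.0122,0.003],[-0.9,1,8.2,-0.0046,0.0122,0.003],[-1,1,8.2,-0.0046,0.0122,0.003],[-1.1,1,8.2,-0.0046,0.0122,0.003],[-1.2,0.9,8.2,-0.0046,0.0122,0.003],[0,0,0,0,0,0],[0,0,0,0,0,0]]]}}

```text
time: 8.82
position: [0.5109, -0.1549, 0.1516]
tool_rot: [0.957, -0.135, 0.254, 0.034]
ft_force: [0.6, -0.3, -0.1]
grip_width: 0.0652
grip_force: 0.0
```

Run:
```python
from h import *
o=sensors.get_obs();print(o["position"],o["grip_width"])
Rg=down(-.28,np.pi/6);z=-Rg.as_matrix()[:,2];g=np.array([.5423,-.165,.0938]);tcp=g+.003*z
plan(tcp,Rg,6)
```

```text
[ 0.51092217 -0.15493268  0.15158527] 0.06522660142356512
[[-0.0, 0.2, 10.6, -0.0007, 0.0008, -0.0001], [-0.0, 0.2, 10.6, -0.0007, 0.0008, -0.0001], [-0.0, 0.2, 10.6, -0.0007, 0.0008, -0.0001], [-0.0, 0.2, 10.6, -0.0007, 0.0008, -0.0001], [-0.0, 0.2, 10.6, -0.0007, 0.0008, -0.0001], [-0.1, 0.2, 10.6, -0.0007, 0.0008, -0.0001]]
```

Call:
{"method": "drive_tool", "body": {"deltas": [[[0,0.2,10.6,-0.0007,0.0008,0],[0,0.2,10.6,-0.0007,0.0008,0],[0,0.2,10.6,-0.0007,0.0008,0],[0,0.2,10.6,-0.0007,0.0008,0],[0,0.2,10.6,-0.0007,0.0008,0],[0,0.2,10.6,-0.0007,0.0008,0],[0,0,0,0,0,0],[0,0,0,0,0,0]]]}}

```text
time: 9.48
position: [0.5407, -0.1645, 0.0964]
tool_rot: [0.956, -0.135, 0.256, 0.036]
ft_force: [-0.4, -0.6, 0.2]
grip_width: 0.065
grip_force: 0.0
```

Call:
{"method": "drive_tool", "body": {"deltas": [[[0,0,0,0,0,0],[0,0,0,0,0,0],[0,0,0,0,0,0],[0,0,0,0,0,0],[0,0,0,0,0,0],[0,0,0,0,0,0],[0,0,0,0,0,0],[0,0,0,0,0,0]]], "gripper": 0, "squeeze": 25}}

```text
time: 10.15
position: [0.54, -0.1647, 0.0961]
tool_rot: [0.956, -0.136, 0.256, 0.036]
ft_force: [-1.5, -0.5, 1.3]
grip_width: 0.0243
grip_force: 24.8
```

Call:
{"method": "drive_tool", "body": {"deltas": [[[0,0,0,0,0,0],[0,0,0,0,0,0],[0,0,0,0,0,0],[0,0,0,0,0,0]]]}}

```text
time: 10.48
position: [0.54, -0.1647, 0.0961]
tool_rot: [0.956, -0.136, 0.256, 0.036]
ft_force: [-0.8, -1.4, 3.6]
grip_width: 0.0247
grip_force: 24.8
```

Gripped at 24.5 mm, so the button is flush. Now I'll draw the pin out along its axis.

Call:
{"method": "drive_tool", "body": {"deltas": [[[0,0,-5,0,0,0],[0,0,-10,0,0,0],[0,0,-15,0,0,0],[0,0,-15,0,0,0],[0,0,-20,0,0,0],[0,0,-20,0,0,0],[0,0,0,0,0,0],[0,0,0,0,0,0]]]}}

```text
time: 11.15
position: [0.5041, -0.1534, 0.1617]
tool_rot: [0.956, -0.135, 0.257, 0.035]
ft_force: [1.0, -0.2, -1.1]
grip_width: 0.0237
grip_force: 24.8
```

Run:
```python
from h import *
o=sensors.get_obs();print(o["position"],o["grip_width"],o["ft_force"])
plan([.58,-.08,.25],down(-.07),10)
```

```text
[ 0.50411028 -0.15340271  0.16170923] 0.023743892276687845 [ 0.98477317 -0.16783125 -1.11223459]
[[9.0, -9.2, -5.0, 0.0053, -0.0522, -0.0205], [8.9, -9.0, -5.4, 0.0053, -0.0522, -0.0205], [8.8, -8.9, -5.8, 0.0053, -0.0522, -0.0205], [8.6, -8.7, -6.2, 0.0053, -0.0522, -0.0205], [8.5, -8.6, -6.6, 0.0053, -0.0522, -0.0205], [8.3, -8.4, -7.0, 0.0053, -0.0522, -0.0205], [8.1, -8.3, -7.4, 0.0053, -0.0522, -0.0205], [7.9, -8.2, -7.8, 0.0053, -0.0522, -0.0205]]
[[7.6, -8.1, -8.1, 0.0053, -0.0522, -0.0205], [7.3, -8.0, -8.5, 0.0053, -0.0522, -0.0205]]
```

Call:
{"method": "drive_tool", "body": {"deltas": [[[9,-9,-6,0.005,-0.052,-0.0205],[9,-9,-6,0.005,-0.052,-0.0205],[8.8,-9,-6,0.005,-0.052,-0.0205],[8.6,-8.7,-6.2,0.005,-0.052,-0.0205],[8.5,-8.6,-6.6,0.005,-0.052,-0.0205],[8.3,-8.4,-7,0.005,-0.052,-0.0205],[8,-8.3,-7.4,0.005,-0.052,-0.0205],[8,-8.2,-7.8,0.005,-0.052,-0.0205]]]}}

```text
time: 11.82
position: [0.5482, -0.1044, 0.2162]
tool_rot: [0.99, -0.071, 0.124, -0.0]
ft_force: [0.2, -0.3, -1.6]
grip_width: 0.0236
grip_force: 24.8
```

Call:
{"method": "drive_tool", "body": {"deltas": [[[7.6,-8,-8,0.005,-0.052,-0.0205],[7.3,-8,-8.5,0.005,-0.052,-0.0205],[0,0,0,0,0,0],[0,0,0,0,0,0]]]}}

```text
time: 12.15
position: [0.5617, -0.0907, 0.2357]
tool_rot: [0.996, -0.05, 0.076, -0.005]
ft_force: [-0.2, 0.2, -1.2]
grip_width: 0.0241
grip_force: 24.8
```

Run:
```python
from h import *
o=sensors.get_obs();print(o["position"],R.from_quat(o["tool_rot"]).as_matrix().round(3),o["grip_width"])
w=Cam("wrist");s=Cam("side");t=Cam("top");p=o["position"];z=R.from_quat(o["tool_rot"]).as_matrix()[:,2]
cv2.imwrite("pics/w5.png",w.img);cv2.imwrite("pics/s5.png",s.img);np.savez("w5.npz",R=w.R,p=w.p)
for c in (w,s,t): print(c.proj(p+.003*z).round(1),c.proj(p+.076*z).round(1))
q=s.proj(p+.03*z).astype(int)-[30,35];print(q)
W=big(w.img,180,190,150,180,3);S=big(s.img,q[0],q[1],60,70,5);S=cv2.resize(S,(460,540))
cv2.imwrite("pics/z5.png",np.hstack([W,S])[:, :])
plan([.69,.0605,.25],down(.13),7)
```

```text
[ 0.56166277 -0.09072918  0.23565721] [[ 0.984 -0.099  0.151]
 [-0.101 -0.995  0.003]
 [ 0.15  -0.019 -0.989]] 0.024141584929236896
[258.3 258.5] [257.8 207. ]
[258.8 129. ] [255.8 147.4]
[298.8 176.4] [295.4 176.4]
[227 100]
[[16.5, -23.5, 0.7, -0.0002, -0.0211, -0.0333], [17.3, -22.9, 0.3, -0.0002, -0.0211, -0.0333], [18.0, -22.3, -0.1, -0.0002, -0.0211, -0.0333], [18.8, -21.7, -0.5, -0.0002, -0.0211, -0.0333], [19.5, -21.1, -0.9, -0.0002, -0.0211, -0.0333], [20.1, -20.4, -1.3, -0.0002, -0.0211, -0.0333], [20.8, -19.7, -1.7, -0.0002, -0.0211, -0.0333]]
```

View pics/z5.png

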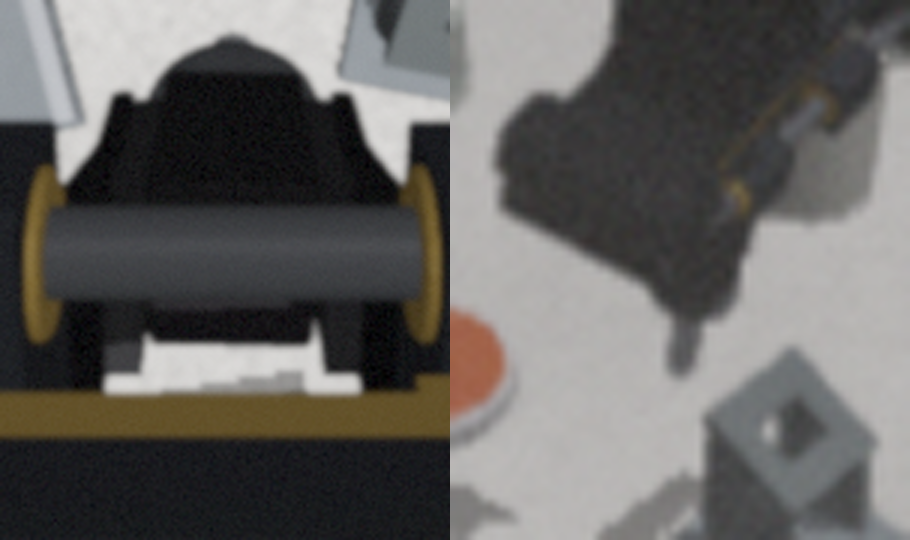

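In the side crop the shank leaves the jaws parallel to the tool axis, measured slope -0.16 against an expected -0.163. In the wrist crop the tip shows at (232,37), about where it should be. So the pin is square in the hand. Next I'll straighten it up and move near the hole.

Run:
```python
from h import *
plan([.655,.056,.18],down(.13),12)
```

```text
[[5.9, -12.9, 5.7, -0.0001, -0.0123, -0.0194], [6.3, -12.8, 5.7, -0.0001, -0.0123, -0.0194], [6.6, -12.7, 5.6, -0.0001, -0.0123, -0.0194], [6.9, -12.5, 5.5, -0.0001, -0.0123, -0.0194], [7.2, -12.4, 5.4, -0.0001, -0.0123, -0.0194], [7.5, -12.3, 5.3, -0.0001, -0.0123, -0.0194], [7.8, -12.1, 5.2, -0.0001, -0.0123, -0.0194], [8.1, -12.0, 5.1, -0.0001, -0.0123, -0.0194]]
[[8.4, -11.8, 5.0, -0.0001, -0.0123, -0.0194], [8.7, -11.6, 4.9, -0.0001, -0.0123, -0.0194], [9.0, -11.5, 4.8, -0.0001, -0.0123, -0.0194], [9.3, -11.3, 4.7, -0.0001, -0.0123, -0.0194]]
```

Call:
{"method": "drive_tool", "body": {"deltas": [[[6,-12.9,5.6,0,-0.0123,-0.0194],[6.3,-12.8,5.6,0,-0.0123,-0.0194],[6.6,-12.7,5.6,0,-0.0123,-0.0194],[6.9,-12.5,5.5,0,-0.0123,-0.0194],[7.2,-12.4,5.4,0,-0.0123,-0.0194],[7.5,-12.3,5.3,0,-0.0123,-0.0194],[7.8,-12.1,5.2,0,-0.0123,-0.0194],[8.1,-12,5.1,0,-0.0123,-0.0194]]]}}

```text
time: 12.97
position: [0.6242, 0.0068, 0.1991]
tool_rot: [0.999, 0.027, 0.025, -0.001]
ft_force: [0.1, 0.6, -0.9]
grip_width: 0.0237
grip_force: 24.8
```

Call:
{"method": "drive_tool", "body": {"deltas": [[[8.4,-11.8,5,0,-0.0123,-0.0194],[8.7,-11.6,4.9,0,-0.0123,-0.0194],[9,-11.5,4.8,0,-0.0123,-0.0194],[9.3,-11.3,4.7,0,-0.0123,-0.0194],[0,0,0,0,0,0],[0,0,0,0,0,0]]]}}

```text
time: 13.47
position: [0.6563, 0.0557, 0.1808]
tool_rot: [0.998, 0.066, 0.001, 0.001]
ft_force: [-1.0, 1.1, -0.9]
grip_width: 0.0238
grip_force: 24.8
```

Run:
```python
from h import *
o=sensors.get_obs();print(o["position"],R.from_quat(o["tool_rot"]).as_matrix().round(4),o["grip_width"])
w=Cam("wrist");s=Cam("side");p=o["position"];z=R.from_quat(o["tool_rot"]).as_matrix()[:,2]
cv2.imwrite("pics/w6.png",w.img);cv2.imwrite("pics/s6.png",s.img);np.savez("w6.npz",R=w.R,p=w.p)
for c in (w,s): print(c.proj(p+.003*z).round(1),c.proj(p+.076*z).round(1),c.proj([.69,.0605,.054]).round(1))
q=s.proj(p+.05*z).astype(int)-[30,35];print(q)
W=big(w.img,170,100,150,180,3);S=big(s.img,q[0],q[1],45,70,5);S=cv2.resize(S,(345,540))
cv2.imwrite("pics/z6.png",np.hstack([W,S]))
```

```text
[0.65634563 0.05573253 0.18083157] [[ 9.914e-01  1.308e-01  1.100e-03]
 [ 1.308e-01 -9.914e-01 -9.000e-04]
 [ 9.000e-04  1.100e-03 -1.000e+00]] 0.02375820833495214
[257.9 258.7] [257.6 207.2] [256.8 146.2]
[205.5 166.7] [208.2 185. ] [199.2 194.5]
[177 143]
```

View pics/z6.png

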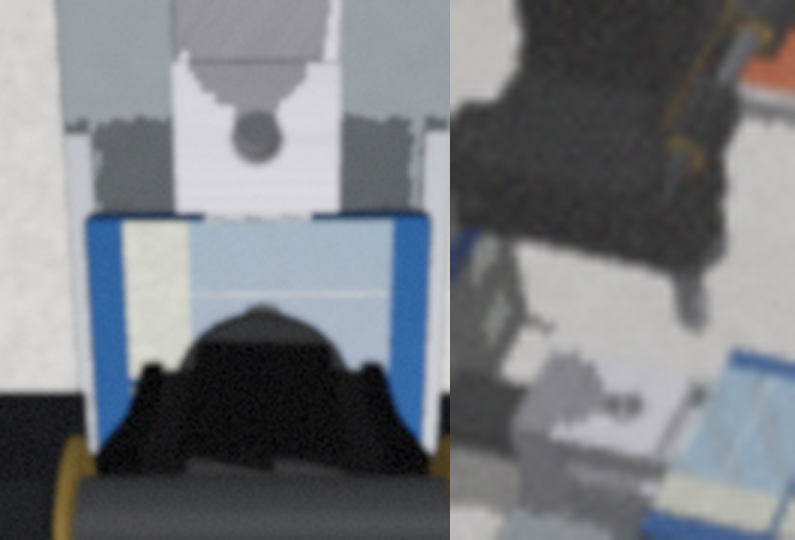

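Wrist crop: hole at (257,135), tip at (263,305). Side crop: tip at (693,328), hole at (622,402). The tip is where the model expects it.

Run:
```python
from h import *
w=load("pics/w6.png","w6.npz");h=w.plane(255.3,144.7,.054);print(h)
# refine hole by dark blob
g=cv2.cvtColor(w.img,cv2.COLOR_BGR2GRAY)[132:158,240:272];print(g[12,::2]);m=(g<125).astype(np.uint8)
n,l,st,ct=cv2.connectedComponentsWithStats(m);i=l[13,15];print(ct[i]+[240,132],st[i])
h2=w.plane(*(ct[i]+[240,132]),.054);print(h2)
s=Cam("side");print("side",s.plane(199.1,194.8,.054))
plan([.6908,.0612,.143],down(.13),5)
```

```text
[0.69099812 0.06187079 0.054     ]
[213 212 211 190 131 104 100 103  99 103 101 114 176 209 213 212]
[255.38918919 144.48648649] [  9   5  14  16 185]
[0.69117768 0.06182208 0.054     ]
side [0.68975048 0.06157543 0.054     ]
[[7.0, -0.5, 7.9, 0.0003, -0.0005, -0.0002], [7.0, -0.5, 7.9, 0.0003, -0.0005, -0.0002], [7.0, -0.5, 7.9, 0.0003, -0.0005, -0.0002], [7.0, -0.4, 7.9, 0.0003, -0.0005, -0.0002], [7.0, -0.4, 7.8, 0.0003, -0.0005, -0.0002]]
```

Call:
{"method": "drive_tool", "body": {"deltas": [[[7,-0.3,8,0,0,0],[7,-0.3,8,0,0,0],[7,-0.3,8,0,0,0],[7,-0.2,8,0,0,0],[7,-0.2,8,0,0,0],[0,0,0,0,0,0],[0,0,0,0,0,0]]]}}

```text
time: 14.25
position: [0.6916, 0.0612, 0.1408]
tool_rot: [0.998, 0.065, 0.001, 0.001]
ft_force: [0.7, -0.1, -1.0]
grip_width: 0.0237
grip_force: 24.8
```

Run:
```python
from h import *
o=sensors.get_obs();print(o["position"],R.from_quat(o["tool_rot"]).as_matrix()[:,2].round(4),o["ft_force"])
plan([.6908,.0616,.140],down(.13),1)
```

```text
[0.6915609  0.06119444 0.14081412] [ 0.0011 -0.0012 -1.    ] [ 0.6574992  -0.14359753 -0.97709482]
[[-0.7, -0.5, 0.8, 0.0014, -0.0009, 0.0004]]
```

Now I'll lower it in small steps and watch the force.

Call:
{"method": "drive_tool", "body": {"deltas": [[[-0.7,-0.5,4,0,0,0],[0,0,5,0,0,0],[0,0,4,0,0,0],[0,0,3,0,0,0],[0,0,3,0,0,0],[0,0,0,0,0,0]]]}}

```text
time: 14.75
position: [0.6901, 0.0615, 0.1224]
tool_rot: [0.998, 0.065, 0.001, 0.001]
ft_force: [-1.6, -0.2, -1.8]
grip_width: 0.0239
grip_force: 24.8
```

Call:
{"method": "drive_tool", "body": {"deltas": [[[0,0,3,0,0,0],[0,0,3,0,0,0],[0,0,3,0,0,0],[0,0,0,0,0,0]]]}}

```text
time: 15.08
position: [0.6903, 0.0616, 0.1133]
tool_rot: [0.998, 0.065, 0.001, 0.001]
ft_force: [-1.9, -0.8, -2.9]
grip_width: 0.0237
grip_force: 24.8
```

Call:
{"method": "drive_tool", "body": {"deltas": [[[0,0,3,0,0,0],[0,0,3,0,0,0],[0,0,3,0,0,0],[0,0,3,0,0,0],[0,0,0,0,0,0]]]}}

```text
time: 15.5
position: [0.6903, 0.0616, 0.1012]
tool_rot: [0.998, 0.065, 0.001, 0.001]
ft_force: [-2.8, 1.6, -3.3]
grip_width: 0.0238
grip_force: 24.8
```

Call:
{"method": "drive_tool", "body": {"deltas": [[[0,0,3,0,0,0],[0,0,3,0,0,0],[0,0,2,0,0,0],[0,0,2,0,0,0],[0,0,0,0,0,0]]]}}

```text
time: 15.92
position: [0.6904, 0.0615, 0.0917]
tool_rot: [0.998, 0.065, 0.001, 0.001]
ft_force: [-4.4, 0.2, -2.2]
grip_width: 0.0244
grip_force: 24.9
```

Call:
{"method": "drive_tool", "body": {"deltas": [[[-0.5,0,1.5,0,0,0],[0,0,1.5,0,0,0],[0,0,1,0,0,0],[0,0,0,0,0,0]]]}}

```text
time: 16.25
position: [0.6903, 0.0614, 0.0879]
tool_rot: [0.998, 0.065, 0.001, 0.001]
ft_force: [-4.0, 0.7, -0.7]
grip_width: 0.0237
grip_force: 24.9
```

Call:
{"method": "drive_tool", "body": {"deltas": [[[0,0,1,0,0,0],[0,0,1,0,0,0],[0,0,0,0,0,0]]]}}

```text
time: 16.5
position: [0.6903, 0.0612, 0.0863]
tool_rot: [0.998, 0.065, 0.001, 0.001]
ft_force: [-6.4, -0.4, 3.5]
grip_width: 0.0234
grip_force: 24.8
```

Call:
{"method": "drive_tool", "body": {"deltas": [[[-0.5,0,1,0,0,0],[0,0,0.7,0,0,0],[0,0,0,0,0,0]]]}}

```text
time: 16.75
position: [0.6908, 0.0612, 0.0863]
tool_rot: [0.998, 0.065, 0.002, 0.001]
ft_force: [-7.8, -0.3, 3.9]
grip_width: 0.0236
grip_force: 25.1
```

Call:
{"method": "drive_tool", "body": {"deltas": [[[0,0,1,0,0,0],[0,0,1,0,0,0],[0,0,0,0,0,0],[0,0,0,0,0,0]]]}}

```text
time: 17.08
position: [0.6915, 0.0613, 0.0859]
tool_rot: [0.998, 0.065, 0.004, 0.001]
ft_force: [-6.1, 1.0, 13.7]
grip_width: 0.0236
grip_force: 24.9
```

Run:
```python
from h import *
o=sensors.get_obs();print(o["position"],R.from_quat(o["tool_rot"]).as_matrix()[:,2].round(4),o["ft_force"],o["moment"])
w=Cam("wrist");s=Cam("side");p=o["position"];z=R.from_quat(o["tool_rot"]).as_matrix()[:,2]
cv2.imwrite("pics/w7.png",w.img);cv2.imwrite("pics/s7.png",s.img)
q=s.proj([.69,.061,.06]).astype(int)-[30,35]
W=big(w.img,170,120,150,180,3);S=big(s.img,q[0],q[1],45,70,5);S=cv2.resize(S,(345,540))
cv2.imwrite("pics/z7.png",np.hstack([W,S]))
```

```text
[0.69151406 0.06129251 0.08585462] [ 0.0071 -0.0015 -1.    ] [-6.07900774  1.04025688 13.72964478] [ 0.1309555   1.46572081 -0.04792274]
```

View pics/z7.png

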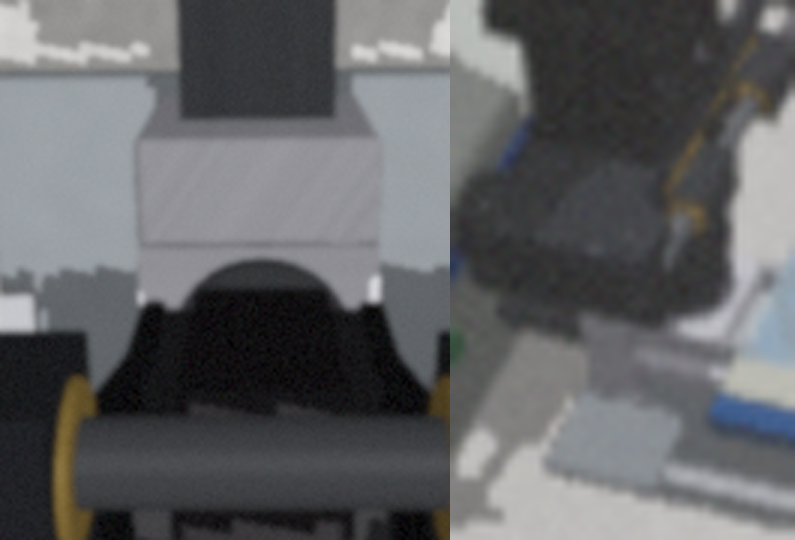

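The flange sits on the dock's top face (13.7 N, motion stopped). I'll ease the load and let go.

Call:
{"method": "drive_tool", "body": {"deltas": [[[0,0,-1.2,0,0,0],[0,0,-1.2,0,0,0],[0,0,0,0,0,0]]]}}

```text
time: 17.43
position: [0.6914, 0.0612, 0.0859]
tool_rot: [0.998, 0.065, 0.003, 0.001]
ft_force: [-4.0, 0.1, 4.5]
grip_width: 0.0239
grip_force: 25.0
```

Call:
{"method": "drive_tool", "body": {"deltas": [[[0,0,0,0,0,0],[0,0,0,0,0,0],[0,0,0,0,0,0],[0,0,0,0,0,0],[0,0,0,0,0,0],[0,0,0,0,0,0],[0,0,0,0,0,0],[0,0,0,0,0,0]]], "gripper": 65}}

```text
time: 18.1
position: [0.6903, 0.0611, 0.0848]
tool_rot: [0.998, 0.065, 0.002, 0.001]
ft_force: [0.3, -0.6, -0.4]
grip_width: 0.0559
grip_force: 0.0
```

Released cleanly. To hold the pin without touching the button, I'll lift, turn a quarter (last joint towards its middle), and grip the ±x faces.

Call:
{"method": "drive_tool", "body": {"deltas": [[[0,0,-8,0,0,0],[0,0,-15,0,0,0],[0,0,-20,0,0,0],[0,0,-17,0,0,0],[0,0,0,0,0,-0.11],[0,0,0,0,0,-0.11],[0,0,0,0,0,-0.11],[0,0,0,0,0,-0.11]]]}}

```text
time: 18.77
position: [0.6902, 0.0613, 0.146]
tool_rot: [0.959, 0.284, 0.002, 0.001]
ft_force: [0.9, 0.5, 0.2]
grip_width: 0.0565
grip_force: 0.0
```

Call:
{"method": "drive_tool", "body": {"deltas": [[[0,0,0,0,0,-0.11],[0,0,0,0,0,-0.11],[0,0,0,0,0,-0.11],[0,0,0,0,0,-0.11],[0,0,0,0,0,-0.11],[0,0,0,0,0,-0.11],[0,0,0,0,0,-0.11],[0,0,0,0,0,-0.11]]]}}

```text
time: 19.43
position: [0.6901, 0.0614, 0.1457]
tool_rot: [0.747, 0.665, 0.001, 0.002]
ft_force: [0.5, -0.5, -0.4]
grip_width: 0.0566
grip_force: 0.0
```

Call:
{"method": "drive_tool", "body": {"deltas": [[[0,0,0,0,0,-0.1],[0,0,0,0,0,-0.1],[0,0,0,0,0,-0.05],[0,0,0,0,0,0],[0,0,0,0,0,0]]]}}

```text
time: 19.85
position: [0.6901, 0.0613, 0.1455]
tool_rot: [0.66, 0.751, 0.001, 0.002]
ft_force: [-0.5, -0.3, -0.0]
grip_width: 0.0567
grip_force: 0.0
```

Run:
```python
from h import *
o=sensors.get_obs();M=R.from_quat(o["tool_rot"]).as_matrix();print(o["position"],M.round(3),o["ft_force"],o["q"],np.arctan2(M[1,0],M[0,0]))
w=Cam("wrist");cv2.imwrite("pics/w8.png",w.img);cv2.imwrite("pics/z8.png",cv2.resize(w.img[90:330,130:400],None,fx=2.4,fy=2.4,interpolation=cv2.INTER_CUBIC))
print(w.proj([.6905,.0615,.084]),w.proj([.6905,.0615,.103]),w.proj([.6905,.0615,.058]))
plan([.6905,.0615,.087],down(1.70),1)
```

```text
[0.69013773 0.06133433 0.14553081] [[-0.128  0.992  0.004]
 [ 0.992  0.128 -0.001]
 [-0.002  0.004 -1.   ]] [-0.48511132 -0.3315908  -0.04938052] [-7.17878705e-02  7.26524227e-01  1.33329382e+00 -1.29232993e-03
  1.07762336e+00 -1.99156527e-01] 1.6987707123039573
[256.02297819 213.69208024] [256.02067173 225.17420288] [256.02556374 200.8205449 ]
[[0.2, 0.2, 58.4, 0.0038, 0.0018, -0.0012]]
```

View pics/z8.png

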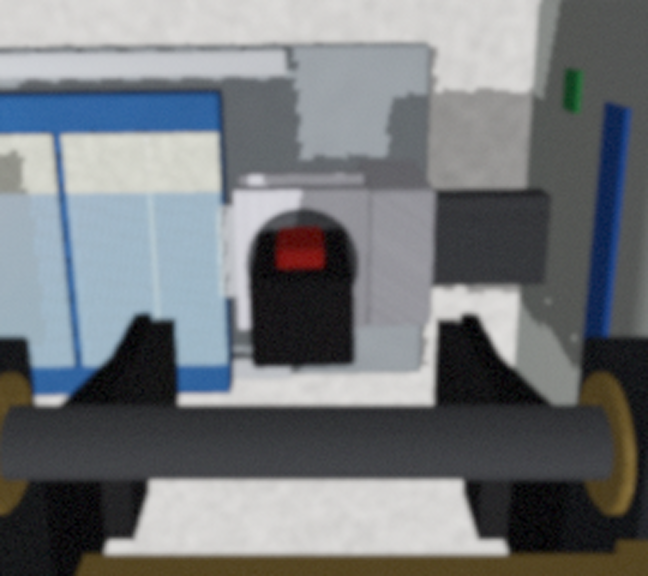

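The pin stands upright and seated with its button out. The handle is centred between the open fingers, at crop x 252–353. I'll lower straight down and grip.

Call:
{"method": "drive_tool", "body": {"deltas": [[[0.2,0.2,15,0,0,0],[0,0,15,0,0,0],[0,0,13,0,0,0],[0,0,9,0,0,0],[0,0,5,0,0,0],[0,0,0,0,0,0],[0,0,0,0,0,0]]]}}

```text
time: 20.48
position: [0.6905, 0.0615, 0.0878]
tool_rot: [0.66, 0.751, 0.001, 0.002]
ft_force: [-0.5, -0.1, 0.0]
grip_width: 0.0564
grip_force: 0.0
```

Call:
{"method": "drive_tool", "body": {"deltas": [[[0,0,0,0,0,0],[0,0,0,0,0,0],[0,0,0,0,0,0],[0,0,0,0,0,0],[0,0,0,0,0,0],[0,0,0,0,0,0],[0,0,0,0,0,0],[0,0,0,0,0,0]]], "gripper": 0, "squeeze": 15}}

```text
time: 21.15
position: [0.69, 0.0616, 0.0882]
tool_rot: [0.66, 0.751, 0.0, 0.001]
ft_force: [-2.0, 0.5, 1.8]
grip_width: 0.0261
grip_force: 14.9
```

Call:
{"method": "drive_tool", "body": {"deltas": [[[0,0,-1,0,0,0],[0,0,-1,0,0,0],[0,0,0,0,0,0]]]}}

```text
time: 21.4
position: [0.69, 0.0616, 0.0896]
tool_rot: [0.66, 0.751, 0.0, 0.001]
ft_force: [-0.3, -0.4, -1.1]
grip_width: 0.0258
grip_force: 14.9
```

Call:
{"method": "drive_tool", "body": {"deltas": [[[0,0,-0.7,0,0,0],[0,0,-0.5,0,0,0],[0,0,0,0,0,0]]]}}

```text
time: 21.65
position: [0.69, 0.0615, 0.0907]
tool_rot: [0.66, 0.751, 0.0, 0.001]
ft_force: [0.4, -0.5, -1.5]
grip_width: 0.0262
grip_force: 14.9
```

Call:
{"method": "drive_tool", "body": {"deltas": [[[0,0,-0.7,0,0,0],[0,0,0,0,0,0]]]}}

```text
time: 21.82
position: [0.69, 0.0615, 0.0909]
tool_rot: [0.66, 0.751, 0.0, 0.001]
ft_force: [-0.6, 0.6, -6.1]
grip_width: 0.026
grip_force: 14.9
```

Call:
{"method": "drive_tool", "body": {"deltas": [[[0,0,-0.5,0,0,0],[0,0,0,0,0,0],[0,0,0,0,0,0],[0,0,0,0,0,0]]]}}

```text
time: 22.15
position: [0.6898, 0.0615, 0.0912]
tool_rot: [0.66, 0.751, 0.0, 0.001]
ft_force: [1.6, 0.2, -13.3]
grip_width: 0.0257
grip_force: 15.0
```

The balls held against a tug of about 12 N. Lowering back to the seat, letting go and retreating.

Call:
{"method": "drive_tool", "body": {"deltas": [[[0,0,1.5,0,0,0],[0,0,1.2,0,0,0],[0,0,0.7,0,0,0],[0,0,0,0,0,0]]]}}

```text
time: 22.48
position: [0.6901, 0.0617, 0.0902]
tool_rot: [0.66, 0.751, 0.001, 0.002]
ft_force: [-3.8, 0.5, 1.2]
grip_width: 0.0258
grip_force: 15.0
```

Call:
{"method": "drive_tool", "body": {"deltas": [[[0,0,0,0,0,0],[0,0,0,0,0,0],[0,0,0,0,0,0],[0,0,0,0,0,0],[0,0,0,0,0,0],[0,0,0,0,0,0],[0,0,0,0,0,0],[0,0,0,0,0,0]]], "gripper": 65}}

```text
time: 23.15
position: [0.6904, 0.0615, 0.0889]
tool_rot: [0.66, 0.751, 0.001, 0.002]
ft_force: [0.4, 0.6, 0.2]
grip_width: 0.0562
grip_force: 0.0
```

Call:
{"method": "drive_tool", "body": {"deltas": [[[0,0,-8,0,0,0],[0,0,-15,0,0,0],[0,0,-20,0,0,0],[0,0,-20,0,0,0],[0,0,-20,0,0,0],[0,0,-20,0,0,0],[0,0,0,0,0,0],[0,0,0,0,0,0]]]}}

```text
time: 23.82
position: [0.6909, 0.0616, 0.1939]
tool_rot: [0.66, 0.751, 0.002, 0.003]
ft_force: [-0.6, 0.0, -0.3]
grip_width: 0.0564
grip_force: 0.0
```

Run:
```python
from h import *
w=Cam("wrist");q=w.proj([.6905,.0615,.084]);g=[w.proj([.6905,.0615,z]) for z in (.054,.103)];print(q,g)
u,v=np.clip((q-[100,75]).astype(int),0,[312,234]);print(u,v);cv2.imwrite("pics/z9.png",big(w.img,u,v,200,150,3));print(sensors.get_obs()["ft_force"])
```

```text
[254.62200768 191.88025881] [array([254.66133273, 181.76281953]), array([254.59226458, 199.53247919])]
154 116
[ 0.15122517  0.33408144 -0.23137249]
```

View pics/z9.png

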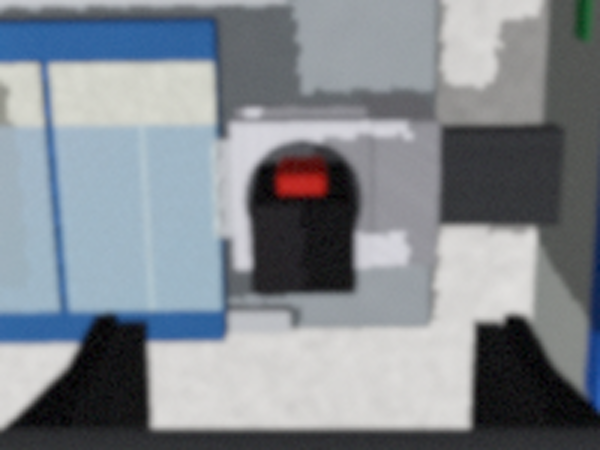

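The pin stands upright in the clevis: the flange (crop x 248–357) is down, the red button is out at (300,178), and nothing is touching it.

```bash
python3 -c "
from rig import ticket;print(ticket.hand_in())"
```

```text
the job is handed in; nothing more can be done
None
```

The job is handed in, with no verdict shown yet: the sled was pushed home, the pin was seated with its button held in, let go, then held a gentle upward tug of about 12 N and was let go again, with no contact with any bystander.

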